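Clamp the blade cassette of the dicer with its clicking knob

TASK

Push the red blade cassette of the vegetable dicer gently home against its rubber stops, then tighten the black clamp knob clockwise until its clutch slips and clicks; stop at the first click (a second does no harm, a third overstrains it) and let go. Leave the cups and the shaker beside the dicer alone.

Things in the scene. Friction and masses are not known exactly. Their poses are not given: they have to be found in the camera images.
- dicer_stand: aluminium dicer stand fixed to the table, 230 (x) x 150 (y) x 74 mm. Origin: centre of its underside; x runs along the bed from its open front to the bridge. Bed top 22 mm up; two steel rails (tops 32 mm up, inner faces at y = +-56 mm) guide the cassette along x. A bridge (36 mm long, 148 mm wide, 58 to 74 mm up) crosses at x = +80 mm and carries the clamp knob.
- cassette_stop: two black rubber blocks on the bed behind the bridge (front faces at x = +95 mm of the stand, 14 mm high) that stop the cassette. The reading is the stand's own origin and axes. Under the bridge, just before the stops, the knob's screw lowers an 18 mm sprung pad on the rear bar of the cassette, which it presses down with about 7 N when fully tight.
- cassette: loose red blade cassette with steel cutting grid, 150 (x) x 108 (y) x 12 mm, 0.18 to 0.35 kg, flat on the bed, 2 mm play to each rail; origin: centre of its underside; x points to the bridge. It starts 26 to 48 mm short of home; home is its rear edge (x = +75 mm) on the stops, its origin at x = +20 mm of the stand. Sliding it takes 1 to 8 N.
- cassette_tab (a point): centre of the front face (facing away from the bridge) of the cassette's upright push tab, 34 mm above the cassette's underside, at x = -75 mm of the cassette. The tab is 14 mm thick (x), 60 mm wide (y), and its top is 50 mm above the cassette's underside (72 mm above the table).
- knob_grip (a point): grip point of the black clamp knob: on its upright axis, 113 mm above the table. x lies along the grip bar, z up. The bar is 50 mm long, 14 mm thick, from 90 to 126 mm above the table, on a 48 mm round flange. Clockwise from above tightens; it stays where it is left. Running it down takes 0.15 to 0.21 N m, over 0.55 to 2.4 rad (differs, not visible), then its clutch slips.
- knob_axis (a point): fixed point on the bridge's top on the knob's axis (x = +80, y = 0, 74 mm up). The clutch: once the screw is seated, the torque needed climbs at once to about 0.4 N m, then falls to nearly nothing within 10 degrees more as the tooth passes (the click), and climbs again: one click each 15 degrees (0.26 rad) of slip. Let go before the torque has fallen away, it springs back unclicked.
- telltale_top (a point): top of a small red tell-tale pin, 6 mm in diameter, in the middle of the knob bar's top, on the knob's axis, 127.5 mm above the table at the start; turns with the knob. It creeps up by 0.5 mm a click of the clutch, too little to be told from its noisy reading.
- salt_shaker: clear salt shaker with a grey top, 44 mm in diameter, 90 mm high, standing to the +y side of the stand; origin: centre of its underside
- deli_cup_blue: clear deli cup with a blue lid, 86 x 78 x 59 mm, standing to the -y side of the stand; origin: centre of its underside
- sauce_cup: small empty clear sauce cup, 65 mm in diameter, 33 mm high, standing to the -y side of the stand near its front; origin: centre of its underside

How it is judged:
By the outcome, as a careful person would: the job done as asked, in the order asked, and still so for the second after the job is handed in, with the robot touching nothing.
It also fails if it takes over 72 s, if anything falls off the work surface, if the arm or the gripper's body presses on something with over 40 N, if the wrist force passes 120 N, or if a joint passes its speed limit or range.

ROBOT

A 6-joint arm with a two-finger parallel gripper is mounted at the origin on a cart in front of the work surface, level with it; the furniture and walls round the work are solid. World frame = base frame: x ahead of the robot, y to its left, z up, the work surface at z = 0. Lengths are in mm, angles in rad, forces in N, time in s.
With the tool pointing down it reaches from about 300 to 775 mm from the base axis. Payload 14.6 kg.
Tool frame: the origin (TCP) lies at the very end of the fingers, on their centre line; the grasp point (between the pads) lies 19 mm behind it; z points along the fingers, y is the line along which they close (so a half turn about z gives the same grasp; the last joint's range is limited). The gripper opens to 94 mm and grips with 3 to 60 N. Pads are 16 mm wide; open, the fingers measure 119 mm over their backs; the gripper's body (75 mm by 177 mm) begins 78 mm behind the grasp point.
Start: joints at [1.141, 0.3, 1.521, -0, 1.321, -0.067], TCP at [195.188, 514.189, 205.446] pointing down, gripper open.
Joint ranges: [-3.03, 3.03], [-0.79, 2.21], [0.23, 2.52], [-1.04, 4.18], [0, 3.07], [-2.55, 2.55]. Speed limits (rad/s): [2.22, 2.22, 2.57, 3.14, 3.14, 3.14].

INTERFACE

Orientations are given as [roll, pitch, yaw] about the fixed x, y, z axes, in that order (R = Rz(yaw) Ry(pitch) Rx(roll)).
In Python, from cell import manip, optics gives the robot as it stands.
- The arm moves only by the shell command python3 -m crank 'ROWS' [FORCE]. ROWS is JSON, a list of rows, each a list of 7 numbers: the opening in per cent of the stroke, from 0 (shut) to 100 (fully open), then the shift along the tool's x, y, z in mm, then the turn, a rotation vector about the tool's x, y, z in rad. A call has 1 to 10 rows; each row is the pose to reach, as a shift and turn from the pose commanded when the call began, along the tool's axes at that moment; what a row does not reach only later rows make up. A row lasts 1/10 s, in which the tool goes at most 50 mm and 8.59 degrees, less where a joint would pass 70% of its speed; a pose out of reach is approached as far as the arm can. A call with a gripper value outside its range is refused whole. The fingers move at their own pace and stop on an object; FORCE is the grip in N (left out, the last holds). Time passes only in rows, so rows that repeat a pose let the fingers close. It gives the time, the measured TCP pose, the force, the opening and the grip force at its end, in the units of the state.
- manip.read_state(): the state, without advancing time (a new reading comes with each control period).
- optics.camera(name): name is "scene" or "side" or "wrist"; returns (picture, depth): 384x512x3 uint8, red, green, blue; 384x512 float32, mm along the optical axis (not along the pixel's ray), 0 where there is no reading.
- optics.calibration(name): a dict with "camera_matrix" (3x3 intrinsics, pixels), "k1" (the pictures are not rectified: a ray, as slopes to the right and down, at radius r is drawn at 1 + k1 r^2 times it, then the intrinsics apply), "R" (3x3) and "t" (3): a world point X has camera coordinates R X + t. Camera axes: x right, y down, z forward; pixel columns grow to the right and rows downward; lengths in mm; the calibration is good to about 2 mm. A picture is of the moment at which its call begins: read the wrist's pose just before it. calibration takes no time and is no camera call; for the wrist camera it gives the pose at the moment of the call.
- manip.sign_off(): hands the job in; it is judged then, once.
The state is a dict: "clock": time; "joints": joint angles; "qd": joint speeds; "effort": joint torques, N m; "eef_pos": TCP position; "eef_rot": TCP orientation; "wrist_force": force on the tool from outside, world axes, zero at the start; "moment": the same for the moment, N m; "finger_gap": finger opening in mm; "finger_force": force on a finger pad.
Only numpy, scipy, OpenCV 4.12 (cv2) and the standard library are available. Lean on these libraries where they do the work, as an engineer would, in place of code of your own. Each camera call takes 0.05 s, during which the arm holds its last target. There are 200 camera calls.

## Working session

There is one attempt and no reset: what is moved stays moved. The work goes in short steps, Python scripts to look and compute and a shell command to move; the robot and the scene stay as the last step left them, time stands still between calls to the robot, and variables do not carry over. Pictures are saved under pics/ and viewed, at most 10 in all, crops included, and the job is handed in when it is done.

```bash
mkdir -p pics; ls; python3 - <<'E'
from cell import manip, optics
import cv2,numpy as np
s=manip.read_state();print(s)
a,d=optics.camera("scene");b,d2=optics.camera("side")
np.savez("v0.npz",a=a,d=d,b=b,d2=d2)
cv2.imwrite("pics/a.png",a[:,:,::-1]);cv2.imwrite("pics/b.png",b[:,:,::-1])
for n in("scene","side"):
  c=optics.calibration(n);print(c)
E
```

```text
pics
{'clock': 0.0, 'joints': array([ 1.14140910e+00,  3.00448182e-01,  1.52161685e+00, -4.98748980e-05,
        1.32070561e+00, -6.66266916e-02]), 'qd': array([-0.00094719, -0.00068914,  0.00133142, -0.00084205, -0.00062646,
        0.00111504]), 'effort': array([ 8.68230163e-04, -5.31795430e+01, -3.52741170e+01,  7.08779809e-02,
        2.43610900e-02, -6.57323335e-05]), 'eef_pos': array([195.08285357, 513.94017806, 204.88377455]), 'eef_rot': array([-3.14041406e+00, -3.02260236e-05,  2.77884447e+00]), 'wrist_force': array([-0.13850773, -0.21115603, -0.38037722]), 'moment': array([-0.04632857,  0.00810909, -0.00510612]), 'finger_force': 0.0, 'finger_gap': 93.95911140974712}
{'camera_matrix': array([[366.79569713,   0.        , 246.87981304],
       [  0.        , 366.79569713, 189.79695792],
       [  0.        ,   0.        ,   1.        ]]), 'k1': -0.08077387143113468, 'R': array([[-0.76615124, -0.64246115,  0.01599814],
       [-0.48564331,  0.56247915, -0.66915453],
       [ 0.42090717, -0.52044297, -0.74295106]]), 't': array([358.56571245, 410.17733702, 637.36642825])}
{'camera_matrix': array([[436.9612232 ,   0.        , 256.29095443],
       [  0.        , 436.9612232 , 195.35189769],
       [  0.        ,   0.        ,   1.        ]]), 'k1': -0.15042898236852378, 'R': array([[ 0.95166196, -0.30636131,  0.02196055],
       [-0.16762295, -0.57794419, -0.79867582],
       [ 0.25737534,  0.7563883 , -0.60136068]]), 't': array([-580.51254198,   92.88754413,  931.28850775])}
```

View pics/a.png

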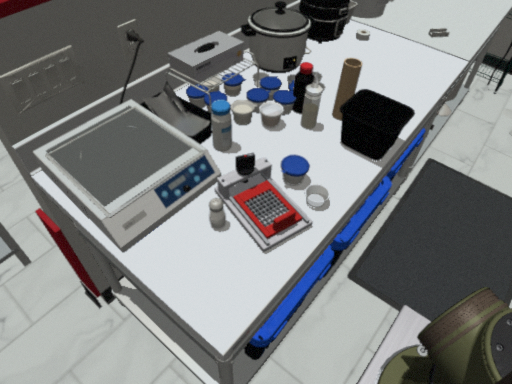

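View pics/b.png

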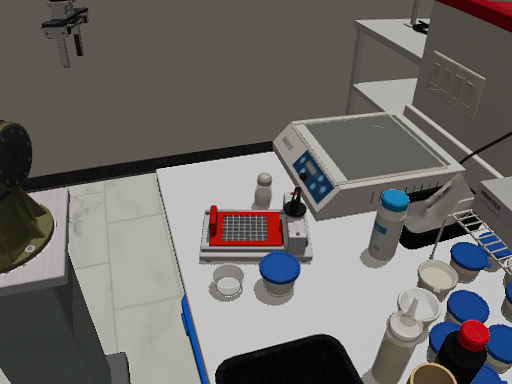

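The scene view shows the dicer at about (262,205), with the knob at (245,162), the shaker at (216,212), the blue cup at (295,167) and the sauce cup at (317,197). In the side view the tab is at (213,220) and the knob at (295,205).

```bash
cat > h.py <<'E'
import numpy as np,cv2
from cell import manip, optics
def cloud(c,d):
    K=c["camera_matrix"];v,u=np.mgrid[0:384,0:512].astype(float)
    p=np.stack([u.ravel(),v.ravel()],1)[:,None]
    q=cv2.undistortPoints(p,K,np.array([c["k1"],0,0,0,0.]))[:,0]
    z=d.ravel();X=np.c_[q*z[:,None],z]
    W=(X-c["t"])@c["R"]; W[z<=0]=np.nan
    return W.reshape(384,512,3)
def proj(c,P):
    P=np.atleast_2d(P).astype(float)
    return cv2.projectPoints(P,cv2.Rodrigues(c["R"])[0],c["t"],c["camera_matrix"],np.array([c["k1"],0,0,0,0.]))[0][:,0]
def red(im):
    h=cv2.cvtColor(im,cv2.COLOR_RGB2HSV);return ((h[...,0]<8)|(h[...,0]>172))&(h[...,1]>150)&(h[...,2]>60)
E
python3 - <<'E'
from h import *
f=np.load("v0.npz")
for n,i,dd,roi in(("scene","a","d",(140,250,200,335)),("side","b","d2",(170,300,190,325))):
    c=optics.calibration(n);W=cloud(c,f[dd]);im=f[i]
    m=np.zeros((384,512),bool);m[roi[0]:roi[1],roi[2]:roi[3]]=1
    z=W[...,2]
    print(n,"table z",np.nanmedian(z[m&(abs(z)<12)]))
    R=m&red(im)
    cas=R&(z>22)&(z<48);tab=R&(z>55)&(z<85)
    r=cv2.minAreaRect(W[cas][:,:2].astype(np.float32));print("cas",cas.sum(),r,np.median(z[cas]))
    print("tab",tab.sum(),np.nanmedian(W[tab],0),np.percentile(z[tab],[5,50,95]), cv2.minAreaRect(W[tab][:,:2].astype(np.float32)))
    st=m&(z>10)&(z<80)
    kn=m&(z>90)&(z<135)&(im.max(2)<70)
    print("knob",kn.sum(),np.nanmedian(W[kn],0),cv2.minAreaRect(W[kn][:,:2].astype(np.float32)))
    br=m&(z>66)&(z<80)&(im.min(2)>90);print("bridge",br.sum(),np.nanmedian(W[br],0),cv2.minAreaRect(W[br][:,:2].astype(np.float32)) if br.sum()>4 else 0)
    t=R&(z>115);print("pin",t.sum(),np.nanmedian(W[t],0))
    y0,y1,x0,x1=roi
    cv2.imwrite(f"pics/c_{n}.png",cv2.resize(im[y0:y1,x0:x1,::-1],None,fx=5,fy=5,interpolation=cv2.INTER_CUBIC))
E
```

```text
scene table z 0.19491881227192973
cas 882 ((533.7699584960938, -153.9803466796875), (108.14543151855469, 149.13619995117188), 73.1149673461914) 33.953329462838
tab 170 [ 466.50338907 -132.44847823   69.68208346] [56.43676889 69.68208346 73.16964895] ((467.94915771484375, -134.1313934326172), (59.411415100097656, 12.0165433883667), 75.5904312133789)
knob 228 [ 627.88833632 -179.04418637  109.45732967] ((622.0616455078125, -176.87261962890625), (48.11792755126953, 24.220394134521484), 52.47322463989258)
bridge 497 [ 632.39448477 -153.65951507   73.64025306] ((598.457275390625, -146.02793884277344), (181.96702575683594, 216.52793884277344), 45.64997863769531)
pin 3 [ 629.14196493 -182.03521984  126.2680053 ]
side table z -0.31063147170904754
cas 1170 ((534.4271850585938, -158.78640747070312), (109.75439453125, 152.12850952148438), 73.97517395019531) 33.25244388737721
tab 154 [ 466.56302297 -150.55377524   70.28731364] [58.24688063 70.28731364 72.40586557] ((468.64215087890625, -139.95864868164062), (59.56032943725586, 13.755722999572754), 73.23875427246094)
knob 190 [ 623.47539794 -204.17463132  117.33657784] ((628.6987915039062, -186.3843994140625), (48.362159729003906, 30.082618713378906), 44.17191696166992)
bridge 456 [ 621.12008573 -222.21587137   73.30439026] ((627.641845703125, -113.26300048828125), (237.69688415527344, 214.9659423828125), 43.210323333740234)
pin 8 [ 632.14857092 -186.7847075   126.38939856]
```

View pics/c_scene.png

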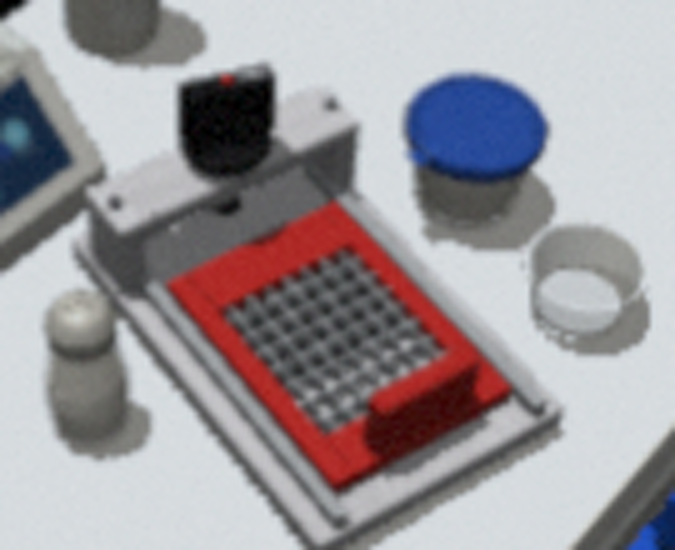

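The crop shows the cassette short of home, the tab at its front, and the knob bar's broad side facing the camera. Next I get the bar's yaw and a refined stand pose.

```bash
cat >> h.py <<'E'
from scipy.spatial.transform import Rotation as Ro
def to(p,yaw):
    s=manip.read_state();R=Ro.from_euler("xyz",s["eef_rot"])
    G=Ro.from_euler("xyz",[np.pi,0,yaw])
    print("shift",R.inv().apply(np.array(p)-s["eef_pos"]).round(1),"turn",(R.inv()*G).as_rotvec().round(3),"j",s["joints"].round(2),"F",s["wrist_force"].round(1),s["clock"])
E
python3 - <<'E'
from h import *
f=np.load("v0.npz")
for n,i,dd,roi in(("scene","a","d",(140,250,200,335)),("side","b","d2",(170,300,190,325))):
    c=optics.calibration(n);W=cloud(c,f[dd]);z=W[...,2]
    m=np.zeros((384,512),bool);m[roi[0]:roi[1],roi[2]:roi[3]]=1
    for lo in(93,121):
        k=m&(z>lo)&(z<132)&(np.hypot(W[...,0]-631,W[...,1]+184)<35)
        P=W[k][:,:2]; C=np.cov(P.T);w,V=np.linalg.eigh(C)
        print(n,lo,k.sum(),P.mean(0),"rms",w**.5,"yaw",np.arctan2(V[1,1],V[0,1]),cv2.minAreaRect(P.astype(np.float32)))
    # other objects
    for nm,p in(("stop",None),):
        b=(z>80)&(z<400)&(W[...,0]<780)&(W[...,0]>0)&(abs(W[...,1])<600)
        print("tallest",np.nanmax(z[b]))
    # stand footprint: bed/stand, points 5..60 connected
    u=np.array([np.cos(-.285),np.sin(-.285)]);v=np.array([-u[1],u[0]])
    Q=W[...,:2]-np.array([631,-185])
    a=Q@u+80;bb=Q@v
    k=(z>66)&(z<80)&(abs(a-80)<40)&(abs(bb)<95)&(np.hypot(a-80,bb)>28)
    r=cv2.minAreaRect(np.c_[a[k],bb[k]].astype(np.float32));print("bridge local",k.sum(),r)
    k=m&(z>28)&(z<36)&(abs(bb)>57)&(abs(bb)<68)&(abs(a)<60)&~red(f[i]);
    for sg in(1,-1):
        q=k&(bb*sg>0);print("rail",sg,q.sum(),np.polyfit(a[q],bb[q],1) if q.sum()>5 else 0)
E
```

```text
scene 93 256 [ 629.63928689 -180.72594284] rms [ 3.37385917 14.76886392] yaw 0.9910832972269588 ((632.1069946289062, -183.5345458984375), (49.742820739746094, 15.166186332702637), 56.74091339111328)
scene 121 93 [ 631.35723988 -182.73268053] rms [ 4.08038245 14.09689048] yaw 0.9890771367863994 ((632.3920288085938, -184.14260864257812), (48.94206237792969, 14.64830207824707), 53.91722869873047)
tallest 308.06739149018625
bridge local 418 ((81.37004089355469, 1.80364990234375), (38.885929107666016, 148.6965789794922), 0.016884982585906982)
rail 1 142 [-5.84311049e-03  6.24836143e+01]
rail -1 67 [ 2.12044264e-03 -5.96651208e+01]
side 93 215 [ 627.30427225 -196.32739109] rms [ 4.30770663 15.43378657] yaw 0.9646354068877102 ((631.2611694335938, -188.40049743652344), (49.359275817871094, 14.059196472167969), 57.45333480834961)
side 121 111 [ 630.5410324  -189.73379167] rms [ 4.09744498 14.86703938] yaw 0.991990515568574 ((631.4339599609375, -187.9462432861328), (48.407596588134766, 13.86178970336914), 57.45333480834961)
tallest 396.5782117260935
bridge local 428 ((81.19764709472656, -3.6815109252929688), (148.07064819335938, 35.95435333251953), 89.66851043701172)
rail 1 75 [5.71203631e-03 5.92937285e+01]
rail -1 202 [-5.01297309e-03 -6.26566275e+01]
```

View pics/c_side.png

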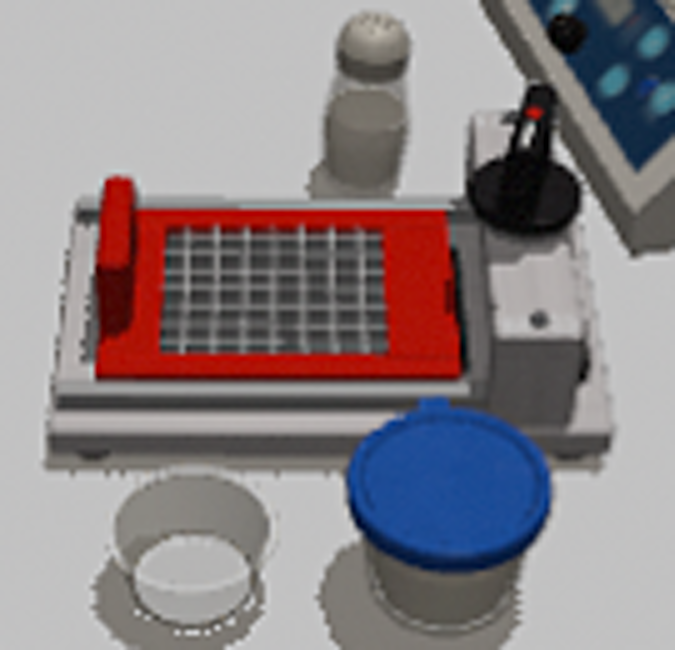

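```bash
python3 - <<'E'
from h import *
f=np.load("v0.npz")
for n,dd in(("scene","d"),("side","d2")):
    W=cloud(optics.calibration(n),f[dd]);P=W.reshape(-1,3)
    k=(P[:,2]>140)&(np.hypot(P[:,0]-632,P[:,1]+186)<220)&(P[:,2]<500)
    print(k.sum(), P[k].min(0) if k.any() else 0,P[k].max(0) if k.any() else 0, np.hypot(*(P[k][:,:2]-[632,-186]).T).min() if k.any() else 0)
to([435,-128.5,200],2.856)
to([435,-128.5,46],2.856)
E
```

```text
205 [ 774.02957129 -302.92998665  140.0101114 ] [ 823.88764003 -251.07480316  152.01924015] 163.8959429463666
431 [ 772.42529021 -308.94556598  140.08503509] [ 823.76461648 -254.02567667  151.96701339] 166.0730833476983
shift [-452.3 -515.5    5.4] turn [-0.001 -0.    -0.077] j [ 1.14  0.3   1.52 -0.    1.32 -0.07] F [0.5 0.1 0.4] 0.1
shift [-452.3 -515.4  159.4] turn [-0.001 -0.    -0.077] j [ 1.14  0.3   1.52 -0.    1.32 -0.07] F [0.5 0.1 0.4] 0.1
```

```bash
python3 -m crank '[[20,-452,-515,5,0,0,-0.077],[20,-452,-515,5,0,0,-0.077],[20,-452,-515,5,0,0,-0.077],[20,-452,-515,5,0,0,-0.077],[20,-452,-515,5,0,0,-0.077],[20,-452,-515,5,0,0,-0.077],[20,-452,-515,5,0,0,-0.077],[20,-452,-515,5,0,0,-0.077],[20,-452,-515,5,0,0,-0.077],[20,-452,-515,5,0,0,-0.077]]' 20; python3 -c "
from h import *
to([435,-128.5,200],2.856)"
```

```text
clock: 1.1
eef_pos: [370.3, 43.8, 201.9]
eef_rot: [3.141, 0.0, 2.856]
wrist_force: [1.1, 0.9, -0.9]
finger_gap: 19.8
finger_force: 0.0
shift [-110.6 -147.     1.9] turn [ 0.  0. -0.] j [ 0.02 -0.11  1.97  0.    1.27 -1.27] F [ 1.1  0.9 -0.9] 1.1
```

```bash
python3 -m crank '[[20,-110,-147,2,0,0,0],[20,-110,-147,2,0,0,0],[20,-110,-147,2,0,0,0],[20,-110,-147,2,0,0,0],[20,-110,-147,2,0,0,0],[20,-110,-147,2,0,0,0]]' 20; python3 -c "
from h import *
to([435,-128.5,46],2.856)"
```

```text
clock: 1.7
eef_pos: [433.9, -126.3, 199.3]
eef_rot: [3.141, -0.001, 2.855]
wrist_force: [-0.3, 0.3, -0.4]
finger_gap: 18.6
finger_force: 0.0
shift [ -1.8  -1.8 153.3] turn [ 0.    -0.001 -0.001] j [-0.36  0.09  1.79  0.    1.27 -1.65] F [-0.3  0.3 -0.4] 1.7
```

```bash
python3 -m crank '[[20,-2,-2,50,0,0,0],[20,-2,-2,100,0,0,0],[20,-2,-2,140,0,0,0],[20,-2,-2,153,0,0,0],[20,-2,-2,153,0,0,0],[20,-2,-2,153,0,0,0]]' 20; python3 - <<'E'
from h import *
to([435,-128.5,46],2.856)
c=optics.calibration("side");a,d=optics.camera("side")
c2=optics.calibration("wrist");w,_=optics.camera("wrist")
cv2.imwrite("pics/p1.png",np.hstack([cv2.resize(a[170:300,190:325,::-1],(500,480)),cv2.resize(w[:,:,::-1],(300,225)).copy() if 0 else np.zeros((480,1,3),np.uint8)]))
E
```

```text
clock: 2.3
eef_pos: [435.9, -128.0, 47.7]
eef_rot: [-3.142, 0.001, 2.857]
wrist_force: [-0.1, -0.8, 0.9]
finger_gap: 18.6
finger_force: 0.0
shift [ 0.8 -0.7  1.7] turn [-0.     0.001  0.001] j [-0.37  0.3   1.93  0.    0.91 -1.65] F [-0.1 -0.8  0.9] 2.3
```

View pics/p1.png

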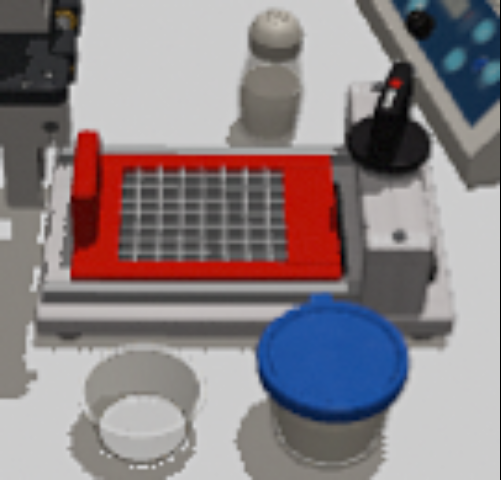

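The fingers stand about 20 mm in front of the tab (fingers at (25,170), tab at (85,185)). I push slowly from here.

```bash
python3 -m crank '[[20,-4,0,0,0,0,0],[20,-8,0,0,0,0,0],[20,-11,0,0,0,0,0],[20,-14,0,0,0,0,0],[20,-17,0,0,0,0,0],[20,-20,0,0,0,0,0],[20,-23,0,0,0,0,0],[20,-26,0,0,0,0,0],[20,-29,0,0,0,0,0],[20,-32,0,0,0,0,0]]' 20
python3 -m crank '[[20,-3,0,0,0,0,0],[20,-6,0,0,0,0,0],[20,-9,0,0,0,0,0],[20,-12,0,0,0,0,0],[20,-14,0,0,0,0,0]]' 20
python3 -c "
from h import *
s=manip.read_state();u=np.array([np.cos(-.285),np.sin(-.285)])
print((s['eef_pos'][:2]-[631.9,-186.1])@u+80, s['wrist_force'][:2]@u)"
```

```text
clock: 3.4
eef_pos: [466.5, -137.8, 46.7]
eef_rot: [-3.142, -0.0, 2.856]
wrist_force: [-0.9, 0.4, -1.3]
finger_gap: 18.6
finger_force: 0.5
clock: 3.9
eef_pos: [480.0, -141.8, 46.8]
eef_rot: [-3.142, 0.0, 2.856]
wrist_force: [-0.5, 0.4, 0.4]
finger_gap: 18.6
finger_force: 0.7
-78.22785008178721 -0.6081359493859775
```

```bash
cat >> h.py <<'E'
def cas():
    u=np.array([np.cos(-.285),np.sin(-.285)]);v=np.array([-u[1],u[0]])
    c=optics.calibration("side");im,d=optics.camera("side");W=cloud(c,d)
    Q=W[...,:2]-np.array([631.9,-186.1]);a=Q@u+80;b=Q@v;z=W[...,2]
    k=red(im)&(z>25)&(z<40)&(abs(a)<130)&(abs(b)<62)
    t=red(im)&(z>60)&(z<80)&(abs(a)<130)&(abs(b)<62)
    s=manip.read_state()
    print("cas a",np.percentile(a[k],[1,99]).round(1),"tab a",np.percentile(a[t],[2,98]).round(1),"b",np.percentile(b[t],[2,98]).round(1),"tcp a",((s['eef_pos'][:2]-[631.9,-186.1])@u+80).round(1),"F along",(s['wrist_force'][:2]@u).round(2),s["wrist_force"].round(1),"M",s["moment"].round(3),s["clock"])
    return im
E
python3 -c "
from h import *
im=cas();cv2.imwrite('pics/p2.png',cv2.resize(im[150:300,170:325,::-1],(620,600)))"
```

```text
cas a [-65.9  65.4] tab a [-66.6 -53.8] b [-31.    7.7] tcp a -78.0 F along -0.83 [-0.4  1.7  1.2] M [ 0.002 -0.033 -0.048] 3.95
```

View pics/p2.png

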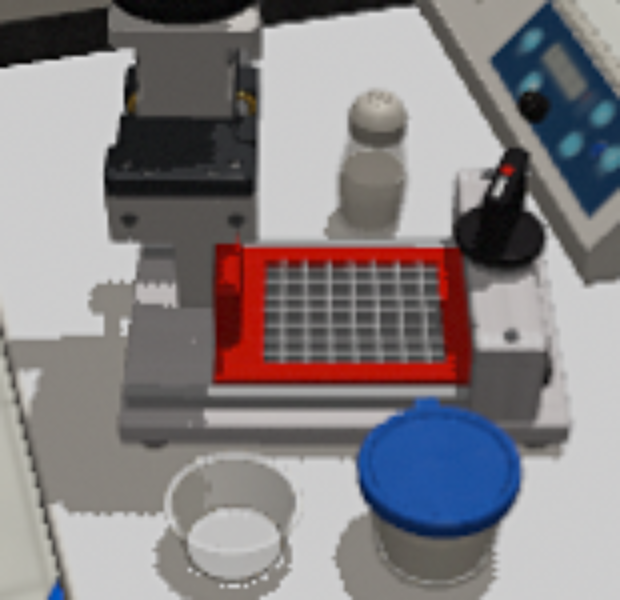

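The tab (230,290) is in contact with the fingers, the rear bar is going under the bridge, and about 11 mm remain.

```bash
python3 -m crank '[[20,-2,0,0,0,0,0],[20,-4,0,0,0,0,0],[20,-6,0,0,0,0,0],[20,-7,0,0,0,0,0],[20,-8,0,0,0,0,0]]'
python3 -m crank '[[20,-0.7,0,0,0,0,0],[20,-1,0,0,0,0,0],[20,-1,0,0,0,0,0]]'
python3 -c "
from h import *
cas()"
```

```text
clock: 4.45
eef_pos: [487.5, -143.9, 46.8]
eef_rot: [-3.142, -0.0, 2.856]
wrist_force: [-1.7, 0.4, 0.6]
finger_gap: 18.9
finger_force: 0.8
clock: 4.75
eef_pos: [488.5, -144.2, 46.8]
eef_rot: [-3.142, 0.0, 2.856]
wrist_force: [-1.3, -0.2, 0.5]
finger_gap: 18.9
finger_force: 0.5
cas a [-57.8  65.6] tab a [-58.3 -45.4] b [-30.5   8.8] tcp a -69.4 F along -0.39 [-0.2  0.8  0.4] M [ 0.047  0.201 -0.051] 4.8
```

```bash
for i in 1; do python3 -m crank '[[20,-0.7,0,0,0,0,0],[20,-1,0,0,0,0,0],[20,-1,0,0,0,0,0]]'; done
python3 -c "
from h import *
cas()"
python3 -m crank '[[20,-0.7,0,0,0,0,0],[20,-1,0,0,0,0,0],[20,-1,0,0,0,0,0]]'
python3 -c "
from h import *
cas()"
```

```text
clock: 5.1
eef_pos: [489.4, -144.5, 46.8]
eef_rot: [3.142, 0.0, 2.856]
wrist_force: [-1.8, 0.1, 0.5]
finger_gap: 18.9
finger_force: 0.6
cas a [-56.   65.5] tab a [-57.8 -45.4] b [-30.1   8.4] tcp a -68.4 F along -1.49 [-1.4  0.6  1. ] M [0.028 0.12  0.022] 5.15
clock: 5.45
eef_pos: [490.4, -144.8, 46.8]
eef_rot: [-3.142, 0.0, 2.856]
wrist_force: [-0.9, 0.7, 1.8]
finger_gap: 19.2
finger_force: 0.6
cas a [-55.7  65.5] tab a [-56.1 -43.4] b [-30.    8.8] tcp a -67.4 F along -1.16 [-1.3 -0.3  0.8] M [-0.017  0.142 -0.008] 5.5
```

```bash
python3 -m crank '[[20,-0.7,0,0,0,0,0],[20,-1,0,0,0,0,0],[20,-1,0,0,0,0,0]]'|sed -n '2p;4p'
python3 -m crank '[[20,-0.5,0,0,0,0,0],[20,-0.7,0,0,0,0,0],[20,-0.7,0,0,0,0,0]]'|sed -n '2p;4p'
python3 -c "
from h import *
cas()"
```

```text
eef_pos: [491.3, -145.1, 46.8]
wrist_force: [-0.7, 0.7, 0.9]
eef_pos: [492.0, -145.3, 46.8]
wrist_force: [-1.2, 1.2, 0.5]
cas a [-53.8  65.8] tab a [-54.1 -41.4] b [-30.2   7.8] tcp a -65.7 F along -1.61 [-1.7  0.   1.2] M [0.061 0.23  0.022] 6.15
```

```bash
python3 -m crank '[[20,-0.5,0,0,0,0,0],[20,-0.7,0,0,0,0,0],[20,-0.7,0,0,0,0,0]]'|sed -n '2p;4p'
python3 -m crank '[[20,-0.5,0,0,0,0,0],[20,-0.7,0,0,0,0,0],[20,-0.7,0,0,0,0,0]]'|sed -n '2p;4p'
python3 -c "
from h import *
cas()"
```

```text
eef_pos: [492.2, -145.3, 46.8]
wrist_force: [-5.9, 1.9, 3.4]
eef_pos: [492.3, -145.3, 46.8]
wrist_force: [-10.6, 3.0, 8.3]
cas a [-53.8  65.5] tab a [-54.1 -41.4] b [-30.9  10.1] tcp a -65.5 F along -10.9 [-10.6   2.6   9.6] M [ 0.513  1.881 -0.01 ] 6.8
```

Home: the force jumped to about 11 N with no further travel. I back off, rise, and go to the knob.

```bash
python3 -m crank '[[20,3,0,0,0,0,0],[20,30,0,0,0,0,0],[20,30,0,-50,0,0,0],[45,30,0,-100,0,0,0],[45,30,0,-145,0,0,0],[45,30,0,-145,0,0,0],[45,30,0,-145,0,0,0]]'
python3 -c "
from h import *
cas();to([631.9,-186.1,180],.99)"
```

```text
clock: 7.5
eef_pos: [464.8, -137.3, 192.2]
eef_rot: [-3.141, 0.002, 2.856]
wrist_force: [-0.2, 0.8, -0.4]
finger_gap: 42.2
finger_force: 0.0
cas a [-53.7  65.5] tab a [-54.4 -41.4] b [-30.4  25.7] tcp a -94.6 F along 0.38 [ 0.4 -0.1  0.5] M [ 0.003 -0.008 -0.04 ] 7.55
shift [-174.6    0.3   11. ] turn [-0.    -0.     1.866] j [-0.36  0.17  1.72  0.    1.26 -1.65] F [ 0.4 -0.1  0.5] 7.55
```

```bash
python3 -m crank '[[45,-40,0,0,0,0,0.15],[45,-80,0,0,0,0,0.3],[45,-120,0,0,0,0,0.45],[45,-160,0,0,0,0,0.6],[45,-175,0,0,0,0,0.75],[45,-175,0,0,0,0,0.89],[45,-175,0,0,0,0,1.03],[45,-175,0,0,0,0,1.17],[45,-175,0,0,0,0,1.31],[45,-175,0,0,0,0,1.45]]'
python3 -m crank '[[45,0,0,0,0,0,0.14],[45,0,0,0,0,0,0.28],[45,0,0,0,0,0,0.41],[45,0,0,0,0,0,0.41],[45,0,0,0,0,0,0.41]]'
python3 - <<'E'
from h import *
to([631.9,-186.1,94],.99)
cas()
c=optics.calibration("wrist");w,d=optics.camera("wrist");W=cloud(c,d);z=W[...,2]
k=(z>120)&(z<131)&(np.hypot(W[...,0]-632,W[...,1]+186)<40)
print(k.sum(),cv2.minAreaRect(W[k][:,:2].astype(np.float32)) if k.sum()>10 else 0)
r=red(w)&k;print("pin",r.sum(),np.median(W[r],0) if r.any() else 0)
cv2.imwrite("pics/w1.png",w[:,:,::-1])
E
```

```text
clock: 8.55
eef_pos: [632.0, -186.4, 189.3]
eef_rot: [-3.138, -0.001, 1.4]
wrist_force: [-1.0, 0.1, -0.2]
finger_gap: 42.2
finger_force: 0.0
clock: 9.05
eef_pos: [632.1, -186.5, 190.3]
eef_rot: [-3.14, 0.0, 1.0]
wrist_force: [-1.0, 0.1, 0.3]
finger_gap: 42.1
finger_force: 0.0
shift [ 0.2 -0.2 96.3] turn [-0.002  0.     0.01 ] j [-0.34  0.56  1.19  0.    1.39  0.23] F [-1.   0.1  0.3] 9.05
cas a [-53.7  65.4] tab a [-54.3 -41.4] b [-30.4  24.3] tcp a 80.4 F along -0.03 [-0.   0.1 -0.9] M [-0.043  0.084  0.042] 9.1
834 ((631.3657836914062, -185.6516876220703), (49.66629409790039, 14.080037117004395), 45.207008361816406)
pin 37 [ 631.24007391 -186.30291426  128.34580954]
```

View pics/w1.png

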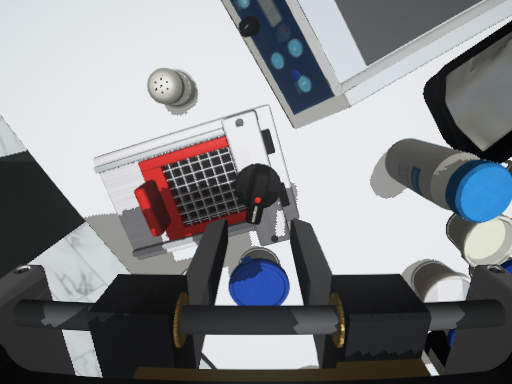

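The wrist view shows the knob at (257,198) with its bar slightly tilted against the tool axis. I recheck the bar's yaw.

```bash
python3 - <<'E'
from h import *
print(manip.read_state()["eef_rot"])
def pca(P):
    w,V=np.linalg.eigh(np.cov(P.T));return np.degrees(np.arctan2(V[1,1],V[0,1]))%180,(w**.5).round(1),P.mean(0).round(1)
for n in("wrist","scene","side"):
    c=optics.calibration(n);w,d=optics.camera(n);W=cloud(c,d);z=W[...,2]
    r=np.hypot(W[...,0]-631.5,W[...,1]+186)
    dark=(w.max(2)<110)|red(w)
    for lo,hi in((122,131),(124,128)):
        k=dark&(z>lo)&(z<hi)&(r<28)
        if k.sum()>20: print(n,lo,k.sum(),pca(W[k][:,:2]),cv2.minAreaRect(W[k][:,:2].astype(np.float32)))
    k=(z>70)&(z<78)&(r>27)&(r<70)&(w.min(2)>60)
    if k.sum()>20: print(n,"bridge",k.sum(),pca(W[k][:,:2]))
E
```

```text
[-3.14052118e+00  2.73956471e-04  9.98856875e-01]
wrist 122 774 (np.float64(45.24699322245841), array([ 4.1, 14. ]), array([ 632.6, -184.1])) ((631.31298828125, -185.76028442382812), (49.64077377319336, 14.10772705078125), 45.357177734375)
wrist 124 692 (np.float64(45.24263750855476), array([ 4.1, 14.2]), array([ 632.5, -184.1])) ((631.2174072265625, -185.6617431640625), (49.643829345703125, 13.820348739624023), 45.516963958740234)
wrist bridge 2449 (np.float64(74.34325408912001), array([10.3, 48.4]), array([ 635.1, -176.6]))
scene 122 68 (np.float64(43.12861952676684), array([ 3.2, 13.4]), array([ 629.4, -182.2])) ((629.9071044921875, -182.72915649414062), (44.37544250488281, 12.482982635498047), 39.9393310546875)
scene 124 52 (np.float64(44.166972981258965), array([ 3.2, 13.4]), array([ 629.7, -182.8])) ((630.0357666015625, -182.88282775878906), (44.37544250488281, 12.082149505615234), 39.9393310546875)
scene bridge 337 (np.float64(72.61588862673378), array([10.6, 48.8]), array([ 630.6, -180.7]))
side 122 104 (np.float64(44.38099359320708), array([ 4. , 14.4]), array([ 631. , -188.9])) ((631.2381591796875, -187.16929626464844), (50.36907196044922, 14.209132194519043), 46.031959533691406)
side 124 82 (np.float64(46.471155752795426), array([ 3.6, 13.9]), array([ 632.3, -187.1])) ((631.5880126953125, -187.4920654296875), (50.347381591796875, 12.827860832214355), 45.778411865234375)
side bridge 300 (np.float64(78.74223173743893), array([ 9.9, 42.5]), array([ 621.8, -211.5]))
```

The knob now reads 45° in all three cameras, against 57° before, so it has turned since the first look. I align to the current reading and check that it has stayed put.

```bash
python3 -m crank '[[45,0,0,0,0,0,0.1],[45,0,0,0,0,0,0.205],[45,0,0,0,0,0,0.205],[45,0,0,0,0,0,0.205]]' | head -3
python3 - <<'E'
from h import *
c=optics.calibration("wrist");w,d=optics.camera("wrist");W=cloud(c,d);z=W[...,2]
k=(z>122)&(z<131)&(np.hypot(W[...,0]-631.5,W[...,1]+186)<28);P=W[k][:,:2]
print(cv2.minAreaRect(P.astype(np.float32)),manip.read_state()["eef_rot"])
to([631.4,-186,94],.79)
E
```

```text
clock: 9.7
eef_pos: [632.4, -186.5, 191.8]
eef_rot: [3.142, 0.0, 0.794]
((631.6849975585938, -186.00941467285156), (49.22980499267578, 13.327012062072754), 45.097782135009766) [-3.14155695e+00  4.64376183e-05  7.94063410e-01]
shift [-0.3 -1.1 97.8] turn [-0.     0.     0.004] j [-0.34  0.56  1.19 -0.    1.4   0.43] F [ 0.2 -0.   0. ] 9.75
```

```bash
python3 -m crank '[[45,0,-1,40,0,0,0],[45,0,-1,75,0,0,0],[45,0,-1,96,0,0,0],[45,0,-1,96,0,0,0],[45,0,-1,96,0,0,0]]'
python3 -m crank '[[8,0,0,0,0,0,0],[5,0,0,0,0,0,0],[5,0,0,0,0,0,0],[5,0,0,0,0,0,0],[5,0,0,0,0,0,0]]' 55
python3 -c "
from h import *
to([631.4,-186,94],.79);print(manip.read_state()['moment'])"
```

```text
clock: 10.25
eef_pos: [632.0, -185.9, 96.7]
eef_rot: [3.141, -0.0, 0.792]
wrist_force: [-0.0, 0.0, 0.3]
finger_gap: 42.4
finger_force: 0.0
clock: 10.75
eef_pos: [631.6, -185.5, 96.3]
eef_rot: [-3.141, -0.0, 0.791]
wrist_force: [-3.2, 3.6, 6.0]
finger_gap: 13.7
finger_force: 54.9
shift [-0.5  0.2  2.3] turn [-0.    -0.     0.001] j [-0.34  0.64  1.29  0.    1.21  0.44] F [-3.2  3.6  6. ] 10.75
[0.50869061 0.81191076 0.05664978]
```

```bash
cat > m.py <<'E'
from cell import manip
s=manip.read_state();print("Mz %.3f"%s["moment"][2],"eff6 %.3f"%s["effort"][5],"yaw %.3f"%s["eef_rot"][2],"gap %.1f"%s["finger_gap"],"F",s["wrist_force"].round(1),"t",round(s["clock"],2))
E
python3 -m crank '[[5,0,0,0,0,0,0.04],[5,0,0,0,0,0,0.08],[5,0,0,0,0,0,0.08]]'>/dev/null; python3 m.py
python3 -m crank '[[5,0,0,0,0,0,0.04],[5,0,0,0,0,0,0.08],[5,0,0,0,0,0,0.08]]'>/dev/null; python3 m.py
python3 -m crank '[[5,0,0,0,0,0,0.04],[5,0,0,0,0,0,0.08],[5,0,0,0,0,0,0.08]]'>/dev/null; python3 m.py
```

```text
Mz 0.045 eff6 0.699 yaw 0.710 gap 13.6 F [-3.8  2.8  5. ] t 11.05
Mz 0.055 eff6 0.739 yaw 0.630 gap 14.4 F [-4.   2.9  4.8] t 11.35
Mz 0.060 eff6 0.733 yaw 0.550 gap 14.0 F [-3.7  1.3  4.7] t 11.65
```

```bash

python3 -m crank '[[5,0,0,0,0,0,0.04],[5,0,0,0,0,0,0.08]]'>/dev/null; python3 m.py
python3 -m crank '[[5,0,0,0,0,0,0.04],[5,0,0,0,0,0,0.08]]'>/dev/null; python3 m.py
python3 - <<'E'
from h import *
for n in("scene","side"):
    c=optics.calibration(n);w,d=optics.camera(n);W=cloud(c,d);z=W[...,2]
    k=((w.max(2)<90)|red(w))&(z>92)&(z<129)&(np.hypot(W[...,0]-631.5,W[...,1]+186)<26);P=W[k][:,:2]
    print(k.sum(),cv2.minAreaRect(P.astype(np.float32)))
E
```

```text
Mz 0.164 eff6 -0.703 yaw 0.470 gap 13.6 F [-2.7  3.   4.5] t 11.85
Mz 0.390 eff6 -0.442 yaw 0.390 gap 13.7 F [-3.5  1.8  5.1] t 12.05
171 ((625.1104125976562, -176.3729248046875), (45.7965202331543, 19.535511016845703), 35.0185432434082)
284 ((624.291259765625, -191.47659301757812), (34.17227554321289, 37.044029235839844), 18.216022491455078)
```

The torque was 0.16 while running and is now 0.39, so the screw is seated. I continue in fine steps.

```bash
python3 m.py
python3 -m crank '[[5,0,0,0,0,0,0.04]]'>/dev/null; python3 m.py
python3 -m crank '[[5,0,0,0,0,0,0.04]]'>/dev/null; python3 m.py
```

```text
Mz 0.378 eff6 1.001 yaw 0.390 gap 13.8 F [-3.5  2.4  5.4] t 12.15
Mz 0.342 eff6 -1.038 yaw 0.352 gap 13.7 F [-2.8  2.1  5.6] t 12.25
Mz 0.120 eff6 -0.766 yaw 0.310 gap 13.6 F [-3.2  1.9  4.3] t 12.35
```

```bash

python3 -m crank '[[5,0,0,0,0,0,0.025]]'>/dev/null; python3 m.py
python3 -m crank '[[5,0,0,0,0,0,0.025]]'>/dev/null; python3 m.py
```

```text
Mz -0.003 eff6 -0.297 yaw 0.285 gap 13.7 F [-3.7  2.3  5.2] t 12.45
Mz -0.028 eff6 -0.524 yaw 0.260 gap 13.7 F [-3.1  2.5  6. ] t 12.55
```

```bash

python3 -m crank '[[5,0,0,0,0,0,0.025]]'>/dev/null; python3 m.py
python3 -m crank '[[5,0,0,0,0,0,0.02]]'>/dev/null; python3 m.py
python3 -m crank '[[5,0,0,0,0,0,0],[5,0,0,0,0,0,0]]'>/dev/null; python3 m.py
```

```text
Mz 0.020 eff6 -0.493 yaw 0.235 gap 13.7 F [-3.5  2.   5.8] t 12.65
Mz 0.089 eff6 -0.238 yaw 0.215 gap 13.4 F [-3.   1.9  4.9] t 12.75
Mz 0.043 eff6 0.074 yaw 0.216 gap 13.6 F [-2.4  1.7  5.1] t 12.95
```

The torque peaked, fell to nothing and is just climbing again, so that is the first click. I let go and back off.

```bash

python3 -m crank '[[25,0,0,0,0,0,0],[45,0,0,0,0,0,0],[45,0,0,0,0,0,0],[45,0,0,0,0,0,0],[45,0,0,-30,0,0,0],[45,0,0,-70,0,0,0],[45,0,0,-110,0,0,0],[45,0,0,-110,0,0,0]]'
python3 - <<'E'
from h import *
cas()
c=optics.calibration("wrist");w,d=optics.camera("wrist");W=cloud(c,d);z=W[...,2]
k=(z>122)&(z<133)&(np.hypot(W[...,0]-631.5,W[...,1]+186)<28);P=W[k][:,:2]
print(cv2.minAreaRect(P.astype(np.float32)))
cv2.imwrite("pics/w2.png",w[:,:,::-1])
E
```

```text
clock: 13.75
eef_pos: [633.4, -186.4, 212.2]
eef_rot: [3.137, -0.008, 0.216]
wrist_force: [-0.6, 0.5, 0.6]
finger_gap: 42.0
finger_force: 0.0
cas a [-53.8  65.4] tab a [-54.2 -41.4] b [-29.8  24.5] tcp a 80.7 F along 0.45 [ 0.2 -1.  -0.4] M [ 0.034  0.187 -0.015] 13.8
((631.3677978515625, -185.90391540527344), (49.64083480834961, 13.748809814453125), 13.912585258483887)
```

View pics/w2.png

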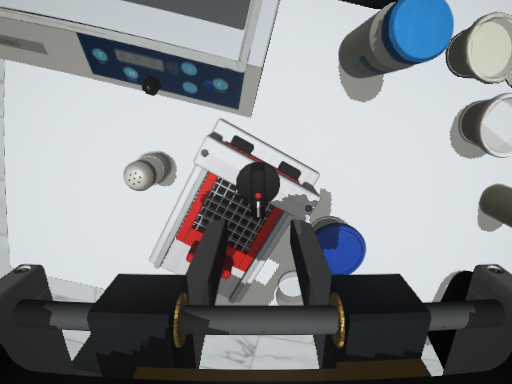

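The view shows the knob free at (257,185) with its bar held at 14°. That is past the click, not sprung back. The cassette is still home and the cups and shaker are untouched, so I hand in.

```bash
python3 -c "
from cell import manip
print(manip.sign_off())"
```

```text
the job is handed in; nothing more can be done
None
```

The job is handed in at about 14 s on the clock: the cassette is home against its stops (pushed with about 11 N), the knob was tightened to what the torque showed as its first click and then released, and the cups and shaker were left alone; the knob had also turned about 12° clockwise between my first look and the grasp, cause unknown.

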